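Pin down the hold-down bar of a soil-extraction shaker

TASK

The shaker's hold-down bar is down over the bottles but not locked. Take the red-gripped linch pin, ring upward, and push it through the cross hole of the post from the shaker's front until its shoulder is fully home against the post (the tray gives as you push); then let go, flip its sprung ring over the top of the post and press it down until it snaps past the pin's end. Work gently: do not ram the pin or drive the tray hard against its stop, do not lean on the shaker, and leave the other things on the bench where they stand.

Things in the scene. Friction and masses are not known exactly. Their poses are not given: they have to be found in the camera images.
- pin: Linch pin lying level. Origin: shank axis at the shoulder. +x along the steel shank (11 mm thick, round nose, tip at +49.5 mm), z up. Behind: steel eye block to -12 mm, 22 wide, its front is the shoulder; red grip -46 to -12 mm, 14 wide in y, z -5.5 to +12. Flat underside 5.5 below axis. 0.13 kg with ring. Wire ring hinged at x -6 mm across y
- ring (a joint): Angle (rad) of the brass wire ring about its hinge in the pin's eye block: 1.57 stands straight up, 0 lies along the shank, past the nose it reads about -0.1 to -0.2 (closed, snapped below the nose). Swings forward over the shank. Stays where left (friction 0.035 N m). Ring 42 mm wide outside, 34 inside, wire 4 mm; reaches 57 mm from the hinge
- ring_end (a point): Middle of the ring's far cross wire (wire 4 mm thick, straight for 24 mm across y), 55 mm from the hinge. The ring is about 2.5 mm too short to pass the pin's round nose: pressed down at this wire (fingertips beside the nose, up to about 10 N) it springs outward, passes the nose and snaps below it
- shaker: White platform shaker, 210 x 340 mm, front (panel) faces -x, x = push direction. Its steel tray carries 3 blue-capped bottles, the post and, hinged at +y, the aluminium hold-down bar (46 mm wide, top at 229 mm) whose fork end rings the post. The whole tray gives along x like a spring, about 0.6 N per mm, with hard stops 25 mm either way, and comes back when let go
- hole (a point): Mouth of the 13 mm cross hole on the front face of the post (25 mm square steel, top at 251.5 mm): on the hole's axis, 237.5 mm up; axes as the shaker's; hole runs 25 mm along +x. Moves with the tray. Sprung pads of the bar before and behind the post stand 1.8 mm in the way of the shank's underside: the nose wedges them down (about 7 N); sliding in takes 4 to 9 N, more at the pads
- wash_bottle: Off-white wash bottle with red cap and bent spout, 68 mm wide, 205 mm tall. Bystander; origin at the middle of its underside
- sample_bottle: Off-white sample jar with blue cap, 58 mm wide, 115 mm tall. Bystander; origin at the middle of its underside
- spanner: Steel spanner lying flat, about 200 mm long. Bystander; origin at the middle of its underside
- beaker: Clear beaker, 70 mm wide, 90 mm tall. Bystander; origin at the middle of its underside
- plain_pin: Old dark pin without grip or ring, 10 mm thick, 56 mm long, lying flat; not wanted. Bystander; origin under the joint of head and shank
There are look-alikes about, which are no part of the job. What is shaped like the pin but blue or purple is not meant.

How it is judged (in metres and radians):
On the way, in this order (a step that is already met when the one before it is completed fails the run):
1. the pin is through the post with its shoulder home against the post's front (x of pin in the frame of hole between -0.0015 and 0.003 m and y of pin in the frame of hole between -0.003 and 0.003 m and z of pin in the frame of hole between -0.003 and 0.003 m and angle between the x axis of pin and the x axis of shaker, either way round below 0.08 rad), for 0.2 s.
2. the ring is flipped over the post and snapped past the pin's end (all of step 1 and value of joint ring below -0.06 rad), for 0.2 s.
At the end, for the whole second after the job is handed in: The pin's shoulder is within 1.5 mm of the post's front face, its shank on the hole's axis within 3 mm and 0.08 rad, the ring's angle below -0.06 rad (snapped past the nose), the pin at rest (all of step 2 and linear speed of pin below 0.01 m/s); the robot touches nothing.
It fails at once if the pin or its ring is forced: more than 45 N between the pin (with ring) and the shaker, all their contacts together (contact force between pin and shaker above 45 N).
It fails at once if the robot presses on the shaker itself with more than 15 N (contact force between any of the fingers, the arm and shaker above 15 N).
It fails at once if another thing on the bench is moved by more than 30 mm or tipped (distance of any of wash_bottle, sample_bottle, spanner, beaker, plain_pin from where it was at the start of the episode above 0.03 m or angle between any of wash_bottle, sample_bottle, beaker's own z axis and vertical above 0.4 rad).
It also fails if it takes over 67 s, if anything falls off the work surface, if the arm or the gripper's body presses on something with over 40 N, if the wrist force passes 120 N, or if a joint passes its speed limit or range.

ROBOT

A 6-joint arm with a two-finger parallel gripper is mounted at the origin on the work surface. World frame = base frame: x ahead of the robot, y to its left, z up, the work surface at z = 0. Lengths are in mm, angles in degrees, forces in N, time in s.
With the tool pointing down it reaches from about 300 to 950 mm from the base axis. Payload 3.1 kg.
Tool frame: the origin (TCP) lies on the centre line of the jaws, within the pads' length; the fingertips stand 19 mm ahead of it and the grasp point (between the pads) is the TCP; z points along the fingers, y is the line along which they close (so a half turn about z gives the same grasp; the last joint's range is limited). The gripper opens to 85 mm and grips with 20 to 120 N. Pads are 22 mm wide; open, the fingers measure 114 mm over their backs; the gripper's body (76 mm by 85 mm) begins 54 mm behind the grasp point. The pads swing forward as they close: fully open they stand 13 mm farther back than shut.
Start: joints at [-3.994, 17.653, 93.61, -0, 68.738, -3.994], TCP at [625.006, -0.028, 250.272] pointing down, gripper open.
Joint ranges: [-175.34, 175.34], [-45.06, 112.39], [2.9, 150.54], [-68.45, 248.45], [3.09, 151.38], [-168.51, 168.51]. Speed limits (degrees/s): [159.86, 159.86, 180, 180, 180, 180].

INTERFACE

Orientations are given as a 3x3 rotation matrix whose columns are the frame's x, y, z axes.
In Python, from cell import bot, imaging gives the robot as it stands.
- The arm moves only by the tool carry_out, never from a script. Its argument "motion" is a list of rows, each a list of 7 numbers: the gripper command: -1 is fully open, 1 is shut, values between are in proportion, then the shift along the tool's x, y, z in cm, then the turn, a rotation vector about the tool's x, y, z in degrees. A call has 1 to 10 rows; each row is the pose to reach, as a shift and turn from the pose commanded when the call began, along the tool's axes at that moment; what a row does not reach only later rows make up. A row lasts 1/12 s, in which the tool goes at most 41.7 mm and 7.16 degrees, less where a joint would pass 70% of its speed; a pose out of reach is approached as far as the arm can. A call with a gripper value outside its range is refused whole. The fingers move at their own pace and stop on an object; the grip force is fixed at half the most. Time passes only in rows, so rows that repeat a pose let the fingers close. It gives the time, the measured TCP pose, the force, the opening and the grip force at its end, in the units of the state.
- bot.get_obs(): the state, without advancing time (a new reading comes with each control period).
- imaging.grab_frame(name): name is "scene" or "side" or "wrist"; returns the picture (480x640x3 uint8, red, green, blue); there is no depth.
- imaging.camera_info(name): a dict with "camera_matrix" (3x3 intrinsics, pixels), "eye" and "attitude" of the camera in the world; the wrist camera has in their place "hand_eye" (4x4, takes a point from camera to tool coordinates, whose origin is the TCP and whose axes are the flange's). Camera axes: x right, y down, z forward; pixel columns grow to the right and rows downward; lengths in mm; the calibration is good to about 2 mm. A picture is of the moment at which its call begins: read the wrist's pose just before it. camera_info takes no time and is no camera call.
- bot.finish_job(): hands the job in; it is judged then, once.
The state is a dict: "clock": time; "q": joint angles; "qd": joint speeds; "effort": joint torques, N m; "ee_pos": TCP position; "tool_rot": TCP orientation; "wrist_force": force on the tool from outside, world axes, zero at the start; "ft_torque": the same for the moment, N m; "finger_gap": finger opening in mm; "gripper_force": force on a finger pad.
Only numpy, scipy, OpenCV 4.12 (cv2) and the standard library are available. Lean on these libraries where they do the work, as an engineer would, in place of code of your own. Each camera call takes 0.05 s, during which the arm holds its last target. There are 200 camera calls.

## Working session

There is one attempt and no reset: what is moved stays moved. The work goes in short steps, Python scripts to look and compute and a tool call to move; the robot and the scene stay as the last step left them, time stands still between calls to the robot, and variables do not carry over. Pictures are saved under pics/ and viewed, at most 10 in all, crops included, and the job is handed in when it is done.

Besides the shell and the picture viewer there is one more tool, called after "Call:" by a JSON object that holds its "method" and its "body", one argument or row to a line. carry_out: Moves the arm, as the interface text tells. Its arguments: {"type":"object","properties":{"motion":{"type":"array","items":{"type":"array","items":{"type":"number"}}}},"required":["motion"]}

```bash
mkdir -p pics; ls; python3 - <<'E'
from cell import bot, imaging
import cv2,numpy as np
o=bot.get_obs();print(o['clock'],o['ee_pos'],o['tool_rot'],o['finger_gap'])
for n in['scene','side','wrist']:
    f=imaging.grab_frame(n);cv2.imwrite(f'pics/{n}0.png',f[:,:,::-1]);print(n,imaging.camera_info(n))
E
```

```text
pics
0.0 [6.24231642e+02 1.87602594e-02 2.49048527e+02] [[ 3.50426857e-05  9.99997443e-01 -2.26106468e-03]
 [ 9.99999986e-01 -3.46764603e-05  1.62009331e-04]
 [ 1.61930511e-04 -2.26107032e-03 -9.99997431e-01]] 85.24879754021548
scene {'camera_matrix': array([[459.95899872,   0.        , 320.60484067],
       [  0.        , 459.95899872, 229.45683571],
       [  0.        ,   0.        ,   1.        ]]), 'eye': array([1174.54962452, -430.8258295 ,  999.27903021]), 'attitude': array([[ 0.37246936,  0.72157037, -0.58361184],
       [ 0.92797747, -0.28202294,  0.24355877],
       [ 0.01115286, -0.63229682, -0.77464595]])}
side {'camera_matrix': array([[473.72469789,   0.        , 319.22634413],
       [  0.        , 473.72469789, 229.52336554],
       [  0.        ,   0.        ,   1.        ]]), 'eye': array([ 453.85190998, -889.27688226,  838.60470879]), 'attitude': array([[ 0.99068248, -0.1050626 ,  0.08666068],
       [-0.13486975, -0.66837596,  0.73149417],
       [-0.01893076, -0.73636636, -0.67631812]])}
wrist {'camera_matrix': array([[375.71966153,   0.        , 318.71370904],
       [  0.        , 375.71966153, 243.51696951],
       [  0.        ,   0.        ,   1.        ]]), 'hand_eye': array([[ 6.74592967e-04, -9.50147499e-01, -3.11800056e-01,
         8.01879849e+01],
       [ 9.99999714e-01,  7.47650298e-04, -1.14769984e-04,
         5.48755348e-01],
       [ 3.42165818e-04, -3.11799889e-01,  9.50147732e-01,
        -1.22095890e+02],
       [ 0.00000000e+00,  0.00000000e+00,  0.00000000e+00,
         1.00000000e+00]])}
```

View pics/scene0.png

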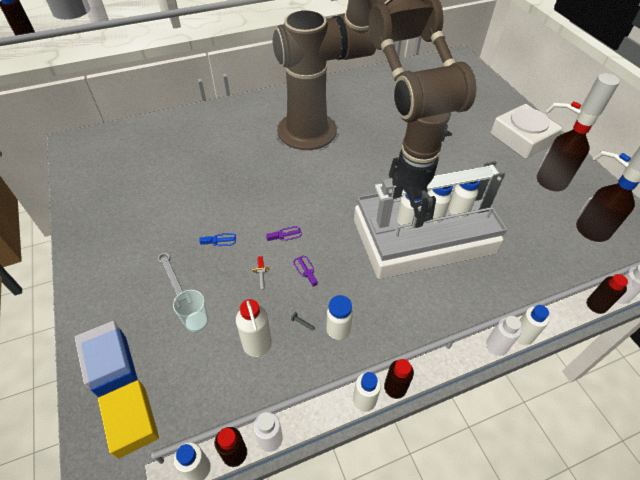

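View pics/side0.png

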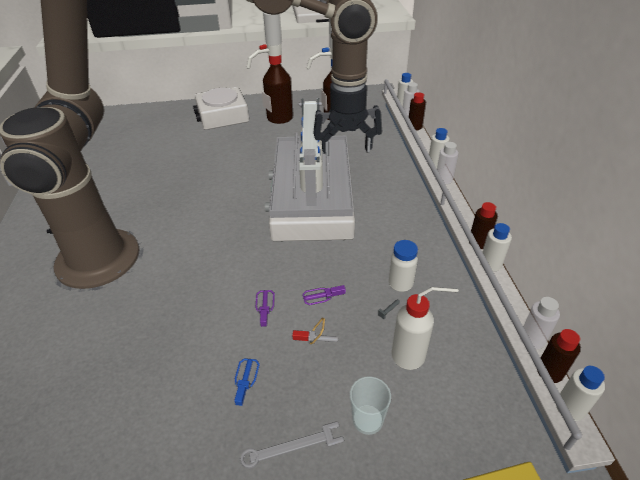

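Side view: red-gripped pin, grip at (300,335), nose at (337,339), brass ring at (320,328). Candidates in the side/scene view are the red pin (300,335)/(261,265), purple (264,307)/(284,234), purple (325,295)/(306,270), blue (246,381)/(217,240), and the dark plain pin (388,308)/(303,321). I choose the red one. The shaker post is behind the gripper at about (311,175).

```bash
cat > h.py <<'E'
from cell import bot, imaging
import cv2,numpy as np
def cam(n,o=None):
    c=imaging.camera_info(n);K=c['camera_matrix']
    if n!='wrist': return K,np.array(c['attitude']),np.array(c['eye'])
    R=np.array(o['tool_rot']);H=c['hand_eye']
    return K,R@H[:3,:3],R@H[:3,3]+o['ee_pos']
def ray(c,u,v):
    K,R,e=c;d=R@np.linalg.solve(K,[u,v,1.]);return e,d/np.linalg.norm(d)
def onz(c,u,v,z):
    e,d=ray(c,u,v);return e+d*(z-e[2])/d[2]
def tri(*rs):
    A=sum(np.eye(3)-np.outer(d,d) for e,d in rs);b=sum((np.eye(3)-np.outer(d,d))@e for e,d in rs)
    return np.linalg.solve(A,b)
def proj(c,p):
    K,R,e=c;q=K@(R.T@(np.array(p)-e));return q[:2]/q[2]
E
python3 - <<'E'
from h import *
s,c=cam('side'),cam('scene')
print('grip',onz(s,300,335,7),onz(c,261,262,7)); print('nose',onz(s,337,339,5),onz(c,262,286,5))
print('shk front corners',onz(s,272,220,70),onz(s,353,220,70))
print('tcp in side/scene',proj(s,[624,0,250]),proj(c,[624,0,250]))
f=imaging.grab_frame('side')
a=cv2.resize(f[280:360,260:380],None,fx=4,fy=4,interpolation=3); b=cv2.resize(f[90:250,255:375],None,fx=3,fy=3,interpolation=3)
im=np.zeros((480,840,3),np.uint8);im[:320,:480]=a;im[:480,480:]=b
cv2.imwrite('pics/crop1.png',cv2.resize(im,(800,457))[:,:,::-1])
E
```

```text
grip [ 476.6956702  -306.66008037    7.        ] [ 472.40247385 -305.88738185    7.        ]
nose [ 551.80463547 -326.48218856    5.        ] [ 542.94283571 -325.25696155    5.        ]
shk front corners [442.21159328  -5.60951961  70.        ] [638.68213166 -36.66403268  70.        ]
tcp in side/scene [345.85402325 149.85771907] [405.7631556  208.89739744]
```

View pics/crop1.png

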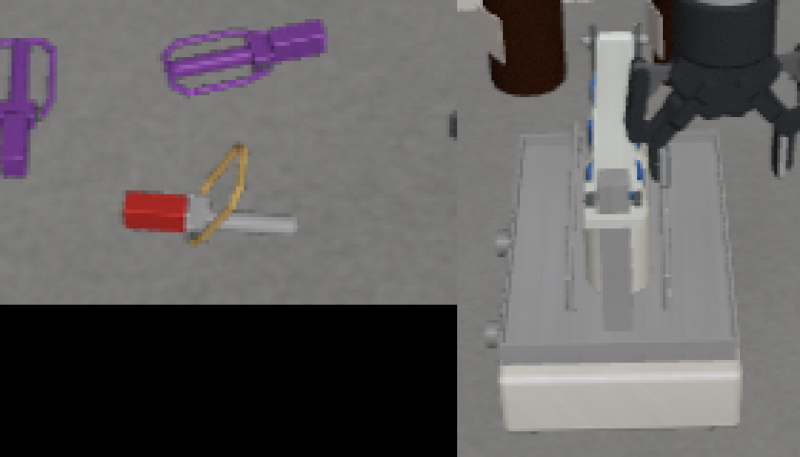

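Call:
{"method": "carry_out", "body": {
  "motion": [
    [-1,-4,0,0,0,0,7],
    [-1,-8,0,0,0,0,14],
    [-1,-12,0,0,0,0,21],
    [-1,-16,-3,2,0,0,28],
    [-1,-20,-6,4,0,0,35],
    [-1,-24,-9,6,0,0,42],
    [-1,-27,-11,8,0,0,49],
    [-1,-30,-13,10,0,0,56],
    [-1,-31,-13.5,11,0,0,63],
    [-1,-31,-13.5,12,0,0,70]
  ]
}}

```text
clock: 1.03
ee_pos: [486.2, -313.5, 128.3]
tool_rot: [[0.943, 0.333, -0.003], [0.333, -0.943, -0.0], [-0.003, -0.001, -1.0]]
wrist_force: [0.1, 0.1, 0.4]
finger_gap: 85.2
gripper_force: 0.0
```

Call:
{"method": "carry_out", "body": {
  "motion": [
    [-1,0,0,0,0,0,7],
    [-1,0,0,0,0,0,14],
    [-1,0,0,0,0,0,21],
    [-1,0,0,0,0,0,28],
    [-1,0,0,0,0,0,35],
    [-1,0,0,0,0,0,35],
    [-1,0,0,0,0,0,35]
  ]
}}

```text
clock: 1.62
ee_pos: [489.9, -310.0, 130.1]
tool_rot: [[0.967, -0.256, -0.0], [-0.256, -0.967, 0.0], [-0.0, -0.0, -1.0]]
wrist_force: [-0.6, -0.9, 0.2]
finger_gap: 85.6
gripper_force: 0.0
```

```bash
python3 - <<'E'
from h import *
o=bot.get_obs();print(o['clock'],o['ee_pos'],o['tool_rot'],o['wrist_force'])
w=imaging.grab_frame('wrist');sc=imaging.grab_frame('scene');sd=imaging.grab_frame('side')
for n,f in(('w1',w),('sc1',sc),('sd1',sd)):cv2.imwrite(f'pics/{n}.png',f[:,:,::-1])
np.savez('o1.npz',p=o['ee_pos'],R=o['tool_rot'])
im=np.zeros((600,800,3),np.uint8);im[:360,:480]=cv2.resize(w,(480,360))
im[:240,480:800]=cv2.resize(sd[100:220,240:400],None,fx=2,fy=2,interpolation=3)
im[240:600,480:800]=cv2.resize(sc[150:270,350:456],(320,360),interpolation=3)
im[360:,:480]=cv2.resize(w[150:330,180:540],(480,240))
cv2.imwrite('pics/m1.png',im[:,:,::-1])
E
```

```text
1.6167 [ 489.88878953 -309.96216383  130.1099232 ] [[ 9.66710168e-01 -2.55873754e-01 -2.71721418e-04]
 [-2.55873702e-01 -9.66710196e-01  2.11957258e-04]
 [-3.16910165e-04 -1.35374871e-04 -9.99999941e-01]] [-0.59776925 -0.9264312   0.22959832]
```

View pics/m1.png

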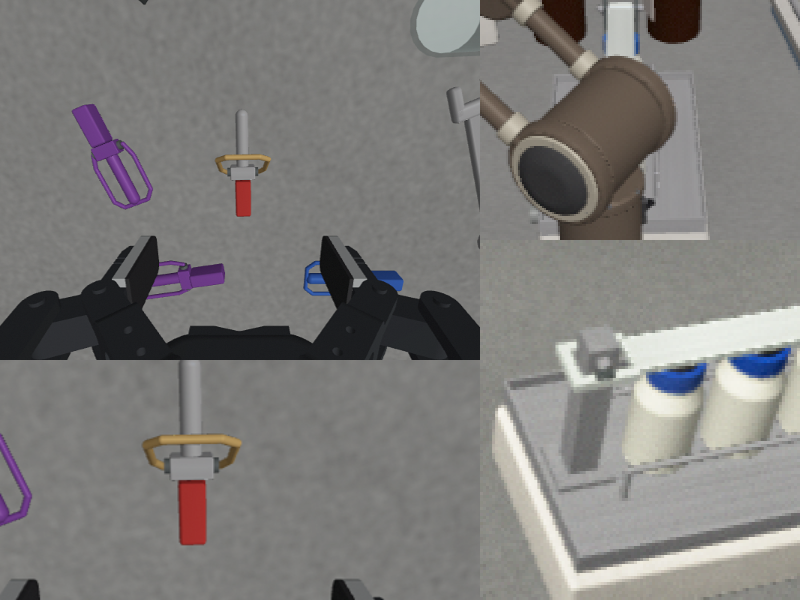

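```bash
python3 - <<'E'
from h import *
z=np.load('o1.npz');o={'ee_pos':z['p'],'tool_rot':z['R']}
W=cam('wrist',o);im=cv2.imread('pics/w1.png').astype(int)
b,g,r=im[...,0],im[...,1],im[...,2]
m=((r>100)&(g<80)&(b<80)).astype(np.uint8);ys,xs=np.nonzero(m);print(xs.min(),xs.max(),ys.min(),ys.max(),len(xs))
pts=np.c_[xs,ys].astype(float);back=pts[pts[:,1]>ys.max()-2].mean(0);fr=pts[pts[:,1]<ys.min()+2].mean(0)
B=onz(W,*back,14);F=onz(W,*fr,17.5);print('grip back,front',B,F,np.linalg.norm(F-B))
N=onz(W,322.5,147,5.5);print('nose',N,np.linalg.norm(N-F))
d=N-B;print('yaw',np.degrees(np.arctan2(d[1],d[0])))
C=(B+F)/2;C[2]=21
print('tool delta to grip centre',z['R'].T@(C-z['p']))
s,c=cam('side'),cam('scene')
print('post',onz(s,309.2,154.8,251.5),onz(c,389.7,182.7,251.5),tri(ray(s,309.2,154.8),ray(c,389.7,182.7)))
E
```

```text
314 334 240 288 980
grip back,front [ 460.10356469 -305.67947539   14.        ] [ 493.96578278 -315.65083771   17.5       ] 35.47291756068736
nose [ 551.40749449 -328.47544196    5.5       ] 60.06680212861833
yaw -14.018514280256397
tool delta to grip centre [-12.21174904   3.98339183 109.11326046]
post [540.13479383  -8.48724988 251.5       ] [540.39402472   3.5039437  251.5       ] [539.68402332   3.4095823  246.78190471]
```

Wrist view: red pin has its grip at (324,240)–(324,288) and nose at (322,147), with the ring leaning forward above the shank. Lengths check (34 mm grip, about 60 mm to the nose). Going down to grasp.

Call:
{"method": "carry_out", "body": {
  "motion": [
    [-0.3,-1.2,0.4,3,0,0,0],
    [-0.3,-1.2,0.4,6,0,0,0],
    [-0.3,-1.2,0.4,8,0,0,0],
    [-0.3,-1.2,0.4,9.5,0,0,0],
    [-0.3,-1.2,0.4,10.5,0,0,0],
    [-0.3,-1.2,0.4,10.9,0,0,0],
    [-0.3,-1.2,0.4,10.9,0,0,0],
    [0.4,-1.2,0.4,10.9,0,0,0],
    [1,-1.2,0.4,10.9,0,0,0],
    [1,-1.2,0.4,10.9,0,0,0]
  ]
}}

```text
clock: 2.6
ee_pos: [478.3, -311.5, 22.6]
tool_rot: [[0.966, -0.259, 0.002], [-0.259, -0.966, -0.002], [0.002, 0.001, -1.0]]
wrist_force: [0.4, -0.6, 0.4]
finger_gap: 19.7
gripper_force: 0.0
```

Call:
{"method": "carry_out", "body": {
  "motion": [
    [1,0,0,0,0,0,0],
    [1,0,0,0,0,0,0],
    [1,0,0,0,0,0,0],
    [1,0,0,0,0,0,0]
  ]
}}

```text
clock: 2.93
ee_pos: [478.4, -311.5, 22.7]
tool_rot: [[0.966, -0.259, 0.002], [-0.259, -0.966, -0.001], [0.002, 0.001, -1.0]]
wrist_force: [-0.3, 0.3, 5.7]
finger_gap: 12.1
gripper_force: 61.9
```

Call:
{"method": "carry_out", "body": {
  "motion": [
    [1,0,0,-2,0,0,0],
    [1,-1,0,-6,0,0,0],
    [1,-3,-2,-10,0,0,0],
    [1,-6,-5,-14,0,0,0],
    [1,-9,-9,-17,0,0,0],
    [1,-12,-13,-20,0,0,0],
    [1,-15,-17,-23,0,0,0],
    [1,-15.3,-21,-23.5,0,0,0],
    [1,-15.3,-25,-23.5,0,0,0],
    [1,-15.3,-28,-23.5,0,0,0]
  ]
}}

```text
clock: 3.77
ee_pos: [396.9, -45.4, 249.4]
tool_rot: [[0.965, -0.261, 0.002], [-0.261, -0.965, -0.001], [0.003, 0.0, -1.0]]
wrist_force: [1.4, 0.3, -1.4]
finger_gap: 12.1
gripper_force: 61.0
```

Call:
{"method": "carry_out", "body": {
  "motion": [
    [1,0,-1.5,0,0,0,0],
    [1,0,-2.6,0,0,0,0],
    [1,0,-2.6,0,0,0,0],
    [1,0,-2.6,0,0,0,0],
    [1,0,-2.6,0,0,0,0]
  ]
}}

```text
clock: 4.18
ee_pos: [404.1, -22.0, 247.6]
tool_rot: [[0.966, -0.259, -0.001], [-0.259, -0.966, -0.0], [-0.001, 0.001, -1.0]]
wrist_force: [-0.1, 0.6, -1.2]
finger_gap: 12.2
gripper_force: 60.9
```

```bash
python3 - <<'E'
from h import *
o=bot.get_obs();print(o['clock'],o['ee_pos'],o['tool_rot'],o['wrist_force'],o['finger_gap'])
w=imaging.grab_frame('wrist');sc=imaging.grab_frame('scene');sd=imaging.grab_frame('side')
for n,f in(('w2',w),('sc2',sc),('sd2',sd)):cv2.imwrite(f'pics/{n}.png',f[:,:,::-1])
np.savez('o2.npz',p=o['ee_pos'],R=o['tool_rot'])
im=np.zeros((600,800,3),np.uint8);im[:360,:480]=cv2.resize(w,(480,360))
im[:240,480:800]=cv2.resize(sd[100:220,240:400],None,fx=2,fy=2,interpolation=3)
im[240:600,480:800]=cv2.resize(sc[130:250,340:446],(320,360),interpolation=3)
im[360:,:480]=cv2.resize(sd[115:195,240:400],(480,240),interpolation=3)
cv2.imwrite('pics/m2.png',im[:,:,::-1])
E
```

```text
4.1833 [404.05220053 -22.02073323 247.56803324] [[ 9.65906148e-01 -2.58890588e-01 -9.88701495e-04]
 [-2.58891102e-01 -9.65906420e-01 -4.30848729e-04]
 [-8.43450440e-04  6.72125455e-04 -9.99999418e-01]] [-0.07131772  0.57542552 -1.20716769] 12.21295822748339
```

View pics/m2.png

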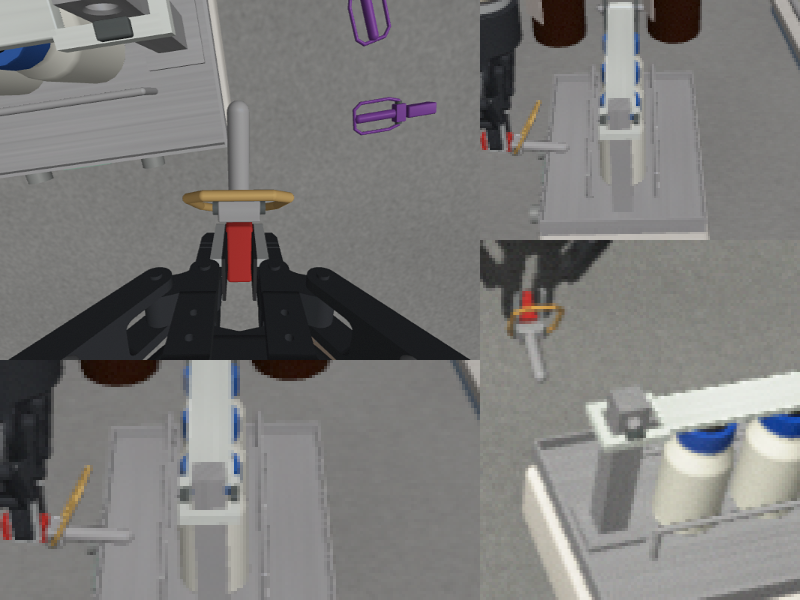

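```bash
python3 - <<'E'
from h import *
z=np.load('o2.npz');o={'ee_pos':z['p'],'tool_rot':z['R']}
W=cam('wrist',o);k=4/3
a=onz(W,0,178*k,70);b=onz(W,225*k,147*k,70);d=a-b;print(a,b,'yaw front',np.degrees(np.arctan2(-d[0],d[1])))
s=cam('side')
# bar: white top long edges in side crop (scale3 off 240,115)
p=onz(s,240+183/3,115+430-360>0 and 115+(485-360)/3,229);q=onz(s,240+188/3,115+5/3,229);d=q-p;print(p,q,'yaw bar',np.degrees(np.arctan2(-d[0],d[1])))
c=cam('scene')
print('post',onz(c,340+(630-480)/3.02,130+(400-240)/3,251.5),onz(s,240+208/3,115+(478-360)/3,251.5))
# nose tip/axis
print('nose tri',tri(ray(s,240+131/3,115+(537-360)/3),ray(c,340+(541-480)/3.02,130+(378-240)/3)), 'expected', z['p']+z['R']@np.array([78.5,0,15.5]))
E
```

```text
[460.57593583 238.45785142  70.        ] [429.44067728 -13.08635379  70.        ] yaw front -7.055982463762052
[523.99295364  20.75758442 229.        ] [547.7602875  201.94757061 229.        ] yaw bar -7.473024228252301
post [542.19330123   2.49514427 251.5       ] [540.64745019  -6.70116931 251.5       ]
nose tri [478.71008592 -41.03031245 231.00097568] expected [479.86050824 -42.35036291 232.00183139]
```

Call:
{"method": "carry_out", "body": {
  "motion": [
    [1,-0.5,-2,-0.3,0,0,-4],
    [1,-1,-3.8,-0.55,0,0,-7.8],
    [1,-1,-3.8,-0.55,0,0,-7.8],
    [1,-1,-3.8,-0.55,0,0,-7.8],
    [1,-1,-3.8,-0.55,0,0,-7.8]
  ]
}}

```text
clock: 4.75
ee_pos: [404.6, 17.0, 253.2]
tool_rot: [[0.992, -0.127, -0.0], [-0.127, -0.992, -0.001], [-0.0, 0.001, -1.0]]
wrist_force: [-0.5, -1.6, -1.6]
finger_gap: 12.6
gripper_force: 61.0
```

```bash
python3 - <<'E'
from h import *
o=bot.get_obs();print(o['clock'],o['ee_pos'],o['tool_rot'],o['q'][5])
w=imaging.grab_frame('wrist');sc=imaging.grab_frame('scene');sd=imaging.grab_frame('side')
for n,f in(('w3',w),('sc3',sc),('sd3',sd)):cv2.imwrite(f'pics/{n}.png',f[:,:,::-1])
np.savez('o3.npz',p=o['ee_pos'],R=o['tool_rot'])
im=np.zeros((600,800,3),np.uint8);im[:360,:400]=cv2.resize(w[0:216,200:440],(400,360),interpolation=3)
im[:300,400:800]=cv2.resize(sd[135:180,270:330],(400,300),interpolation=3)
im[300:600,400:800]=cv2.resize(sc[140:215,340:440],(400,300),interpolation=3)
im[360:,:320]=cv2.resize(w,(320,240))
cv2.imwrite('pics/m3.png',im[:,:,::-1])
E
```

```text
4.75 [404.62309942  16.98926671 253.24945507] [[ 9.91958887e-01 -1.26559886e-01 -4.00990645e-04]
 [-1.26560145e-01 -9.91958686e-01 -7.03809261e-04]
 [-3.08692133e-04  7.48899285e-04 -9.99999672e-01]] 93.55766353841807
```

View pics/m3.png

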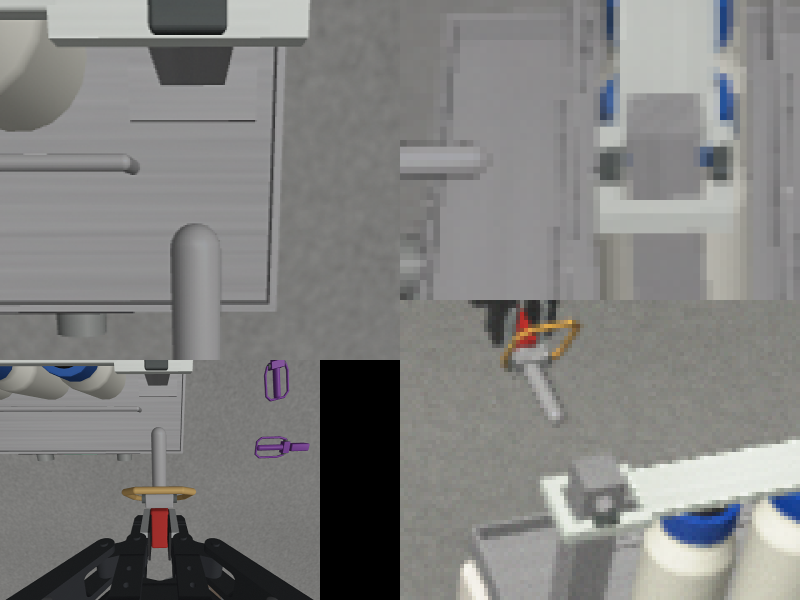

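Wrist view: the shank nose is at about (318,140) and the post with its front pad at about (315,20), so the lateral alignment is nearly right. Side view: post top spans rows 149–155 and cols 304–315, shank at row 159. Now I'll compare projections.

```bash
python3 - <<'E'
from h import *
z=np.load('o3.npz');o={'ee_pos':z['p'],'tool_rot':z['R']}
W=cam('wrist',o);s=cam('side');c=cam('scene');R=z['R'];p=z['p']
w=cv2.cvtColor(cv2.imread('pics/w3.png'),6).astype(float)
def edges(img,row,lo,hi,h=1):
    r=img[row-h:row+h+1,lo:hi].mean(0);r=cv2.GaussianBlur(r[None],(0,0),1)[0];g=np.gradient(r)
    out=[]
    for k in(np.argmin(g),np.argmax(g)):
        q=slice(max(k-2,0),k+3);a=np.abs(g[q]);out.append((round(float((np.arange(q.start,q.start+len(a))*a).sum()/a.sum()+lo),2),round(float(g[k]),1)))
    return out
for r in(4,8,12,16,30,36,42,48,140,150,170,190,210):print(r,edges(w,r,280,350))
# predicted projections
yaw=np.radians(-7.2);X=np.array([np.cos(yaw),np.sin(yaw),0]);Y=np.array([-X[1],X[0],0])
C=np.array([541,0,0.])
for n,cc in(('side',s),('scene',c)):
    print(n,'post top corners (-x-y,+x-y,+x+y,-x+y)',[proj(cc,C+a*12.5*X+b*12.5*Y+[0,0,251.5]).round(1).tolist() for a,b in((-1,-1),(1,-1),(1,1),(-1,1))])
    print(n,'pin nose, axis@x20',[proj(cc,p+R@np.array([29+a,0,15.5])).round(1).tolist() for a in(49.5,20)])
np.set_printoptions(linewidth=200)
sd=cv2.cvtColor(cv2.imread('pics/sd3.png'),6)
print('side cols',list(range(298,320)));print(sd[145:166,298:320])
print('side shank rows152..165, cols 268..286');print(sd[152:166,266:287])
E
```

```text
4 [(288.15, -43.6), (335.87, 40.2)]
8 [(288.14, -43.0), (335.88, 39.0)]
12 [(288.13, -43.5), (335.89, 39.5)]
16 [(288.87, -46.1), (335.67, 42.9)]
30 [(289.11, -27.6), (339.01, 28.7)]
36 [(291.11, -26.3), (337.67, 27.3)]
42 [(293.11, -28.3), (336.15, 29.3)]
48 [(295.1, -27.2), (334.87, 29.3)]
140 [(304.22, -17.2), (308.16, 7.8)]
150 [(301.66, -22.4), (306.49, 7.1)]
170 [(302.05, -20.2), (307.18, 7.0)]
190 [(302.68, -15.6), (307.97, 7.2)]
210 [(302.95, -14.8), (308.08, 7.4)]
side post top corners (-x-y,+x-y,+x+y,-x+y) [[303.4, 155.9], [314.8, 155.7], [314.7, 149.4], [303.6, 149.7]]
side pin nose, axis@x20 [[283.1, 158.5], [270.0, 158.8]]
scene post top corners (-x-y,+x-y,+x+y,-x+y) [[381.5, 180.5], [385.2, 188.0], [395.5, 186.1], [391.7, 178.6]]
scene pin nose, axis@x20 [[379.1, 170.4], [375.1, 162.2]]
side cols [298, 299, 300, 301, 302, 303, 304, 305, 306, 307, 308, 309, 310, 311, 312, 313, 314, 315, 316, 317, 318, 319]
[[141 137 134 140 151 191 190 189 190 190 191 190 190 192 193 189 189 190 185 176 191 184]
 [142 140 145 140 137 190 189 189 189 190 190 190 190 193 192 189 188 189 18
[... 2302 characters left out ...]
42]
 [162 163 164 163 163 164 164 164 163 164 164 165 164 164 165 160 145 135 145 142 143]
 [164 162 162 162 162 160 161 161 160 159 159 159 158 155 155 150 138 133 144 143 142]
 [140 140 139 139 138 137 137 137 135 136 134 133 133 133 132 128 129 145 144 143 142]
 [105 102 100  99  99  98  96  94  95  93  91 113 113 113 111 122 145 146 144 143 143]
 [123 123 122 122 122 123 124 124 129 127 124 143 143 145 145 145 145 144 144 142 142]
 [123 122 124 126 126 124 124 122 119 131 134 144 144 146 145 146 145 144 143 143 143]
 [123 124 124 123 124 123 125 121 114 120 134 144 145 146 145 145 146 145 143 143 144]
 [122 122 124 123 122 121 123 130 134 121 135 144 145 146 146 145 146 144 143 143 144]]
```

Call:
{"method": "carry_out", "body": {
  "motion": [
    [1,1,-0.18,-0.16,0,0,0],
    [1,2,-0.18,-0.16,0,0,0],
    [1,3,-0.18,-0.16,0,0,0],
    [1,3.7,-0.18,-0.16,0,0,0],
    [1,3.7,-0.18,-0.16,0,0,0],
    [1,3.7,-0.18,-0.16,0,0,0]
  ]
}}

```text
clock: 5.4
ee_pos: [442.1, 14.8, 254.8]
tool_rot: [[0.992, -0.125, -0.001], [-0.125, -0.992, 0.0], [-0.001, 0.0, -1.0]]
wrist_force: [-0.2, -0.2, -1.3]
finger_gap: 12.3
gripper_force: 61.0
```

```bash
python3 - <<'E'
from h import *
o=bot.get_obs();print(o['clock'],o['ee_pos'],o['tool_rot'],o['wrist_force'])
w=imaging.grab_frame('wrist');sc=imaging.grab_frame('scene');sd=imaging.grab_frame('side')
for n,f in(('w4',w),('sc4',sc),('sd4',sd)):cv2.imwrite(f'pics/{n}.png',f[:,:,::-1])
np.savez('o4.npz',p=o['ee_pos'],R=o['tool_rot'])
im=np.zeros((600,800,3),np.uint8);im[:600,:400]=cv2.resize(w[0:240,240:400],(400,600),interpolation=3)
im[:300,400:800]=cv2.resize(sd[135:180,270:330],(400,300),interpolation=3)
im[300:600,400:800]=cv2.resize(sc[160:205,360:420],(400,300),interpolation=3)
cv2.imwrite('pics/m4.png',im[:,:,::-1])
E
```

```text
5.4 [442.06478562  14.78937157 254.83462074] [[ 9.92093122e-01 -1.25499901e-01 -1.00582053e-03]
 [-1.25499919e-01 -9.92093629e-01  4.54554408e-05]
 [-1.00357279e-03  8.11343644e-05 -9.99999493e-01]] [-0.22263378 -0.20325451 -1.2844854 ]
```

View pics/m4.png

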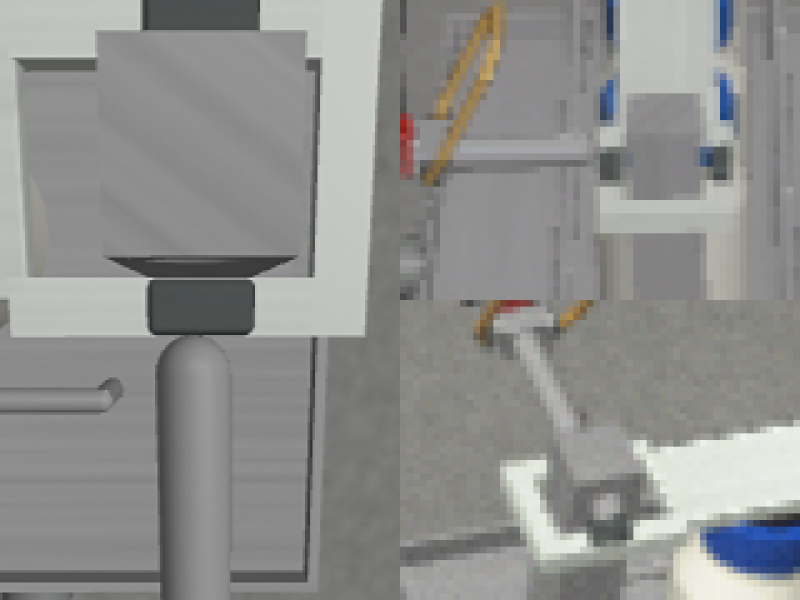

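Clear view: nose u≈317.8, post and front pad u≈320.7, so I need about +1 mm along tool y. Height and yaw look right, so I start the insertion.

Call:
{"method": "carry_out", "body": {
  "motion": [
    [1,0,0.1,0,0,0,0],
    [1,0.2,0.1,0,0,0,0],
    [1,0.4,0.1,0,0,0,0],
    [1,0.6,0.1,0,0,0,0],
    [1,0.8,0.1,0,0,0,0],
    [1,1.0,0.1,0,0,0,0],
    [1,1.2,0.1,0,0,0,0],
    [1,1.4,0.1,0,0,0,0]
  ]
}}

```text
clock: 6.22
ee_pos: [455.6, 12.2, 255.4]
tool_rot: [[0.992, -0.125, 0.0], [-0.125, -0.992, 0.0], [0.0, -0.0, -1.0]]
wrist_force: [-2.2, -0.1, 2.1]
finger_gap: 12.0
gripper_force: 61.4
```

Call:
{"method": "carry_out", "body": {
  "motion": [
    [1,0.2,0,0,0,0,0],
    [1,0.4,0,0,0,0,0],
    [1,0.6,0,0,0,0,0],
    [1,0.8,0,0,0,0,0],
    [1,1.0,0,0,0,0,0]
  ]
}}

```text
clock: 6.63
ee_pos: [465.5, 10.9, 255.2]
tool_rot: [[0.992, -0.125, -0.0], [-0.125, -0.992, 0.0], [-0.0, 0.0, -1.0]]
wrist_force: [-3.0, 1.5, 4.0]
finger_gap: 12.3
gripper_force: 61.6
```

```bash
python3 - <<'E'
from h import *
o=bot.get_obs();print(o['clock'],o['ee_pos'],o['wrist_force'],o['ft_torque'])
w=imaging.grab_frame('wrist');sc=imaging.grab_frame('scene');sd=imaging.grab_frame('side')
for n,f in(('w5',w),('sc5',sc),('sd5',sd)):cv2.imwrite(f'pics/{n}.png',f[:,:,::-1])
im=np.zeros((600,800,3),np.uint8);im[:600,:400]=cv2.resize(w[0:240,240:400],(400,600),interpolation=3)
im[:300,400:800]=cv2.resize(sd[135:180,270:330],(400,300),interpolation=3)
im[300:600,400:800]=cv2.resize(sc[160:205,360:420],(400,300),interpolation=3)
cv2.imwrite('pics/m5.png',im[:,:,::-1])
E
```

```text
6.6333 [465.49070682  10.88842527 255.18076623] [-2.98951512  1.52888141  3.96467773] [0.01251429 0.20950665 0.00515739]
```

View pics/m5.png

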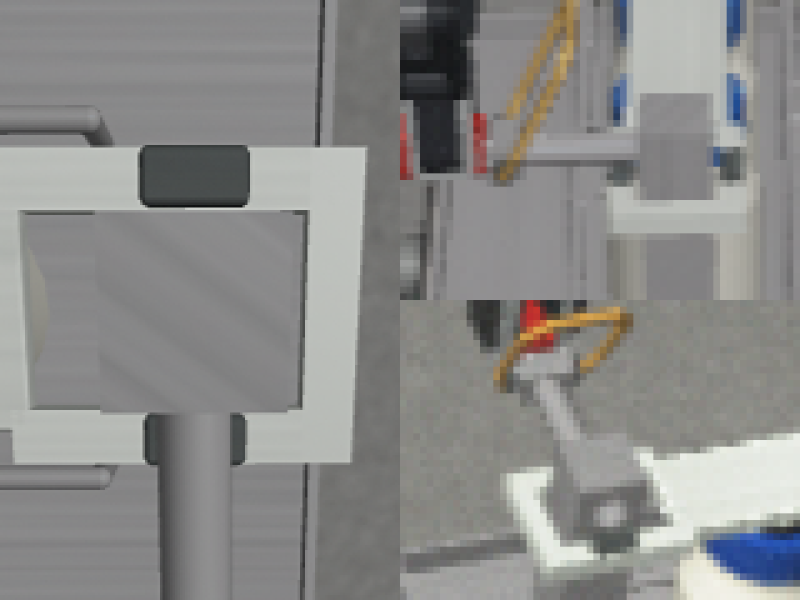

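The shank has passed over the front pad and is on the hole axis, with the tray pushed about 5 mm at 3 N. Continuing.

Call:
{"method": "carry_out", "body": {
  "motion": [
    [1,0.2,0,0,0,0,0],
    [1,0.4,0,0,0,0,0],
    [1,0.6,0,0,0,0,0],
    [1,0.8,0,0,0,0,0],
    [1,1.0,0,0,0,0,0]
  ]
}}

```text
clock: 7.2
ee_pos: [475.4, 9.6, 255.1]
tool_rot: [[0.992, -0.125, -0.0], [-0.125, -0.992, -0.0], [-0.0, 0.0, -1.0]]
wrist_force: [-3.3, 0.7, 4.9]
finger_gap: 12.6
gripper_force: 61.7
```

Call:
{"method": "carry_out", "body": {
  "motion": [
    [1,0.2,0,0,0,0,0],
    [1,0.4,0,0,0,0,0],
    [1,0.6,0,0,0,0,0],
    [1,0.8,0,0,0,0,0],
    [1,1.0,0,0,0,0,0]
  ]
}}

```text
clock: 7.62
ee_pos: [485.3, 8.4, 255.2]
tool_rot: [[0.992, -0.125, -0.0], [-0.125, -0.992, -0.0], [-0.0, 0.0, -1.0]]
wrist_force: [-3.3, 0.4, 5.1]
finger_gap: 12.5
gripper_force: 61.7
```

Call:
{"method": "carry_out", "body": {
  "motion": [
    [1,0.2,0,0,0,0,0],
    [1,0.4,0,0,0,0,0],
    [1,0.6,0,0,0,0,0],
    [1,0.8,0,0,0,0,0],
    [1,1.0,0,0,0,0,0]
  ]
}}

```text
clock: 8.03
ee_pos: [495.2, 7.1, 255.2]
tool_rot: [[0.992, -0.125, -0.0], [-0.125, -0.992, 0.0], [-0.0, -0.0, -1.0]]
wrist_force: [-4.0, 0.3, 5.5]
finger_gap: 12.4
gripper_force: 61.8
```

Call:
{"method": "carry_out", "body": {
  "motion": [
    [1,0.2,0,0,0,0,0],
    [1,0.4,0,0,0,0,0],
    [1,0.6,0,0,0,0,0]
  ]
}}

```text
clock: 8.28
ee_pos: [501.1, 6.4, 255.3]
tool_rot: [[0.992, -0.125, -0.001], [-0.125, -0.992, 0.0], [-0.001, -0.0, -1.0]]
wrist_force: [-4.1, 1.1, 5.8]
finger_gap: 12.3
gripper_force: 61.9
```

Call:
{"method": "carry_out", "body": {
  "motion": [
    [1,0.15,0,0,0,0,0],
    [1,0.3,0,0,0,0,0],
    [1,0.4,0,0,0,0,0],
    [1,0.4,0,0,0,0,0]
  ]
}}

```text
clock: 8.62
ee_pos: [505.4, 5.9, 255.4]
tool_rot: [[0.992, -0.125, 0.0], [-0.125, -0.992, 0.0], [0.0, -0.0, -1.0]]
wrist_force: [-3.2, 0.4, 6.1]
finger_gap: 12.3
gripper_force: 61.9
```

Call:
{"method": "carry_out", "body": {
  "motion": [
    [1,0.15,0,0,0,0,0],
    [1,0.3,0,0,0,0,0],
    [1,0.4,0,0,0,0,0],
    [1,0.4,0,0,0,0,0]
  ]
}}

```text
clock: 8.95
ee_pos: [508.8, 5.5, 255.4]
tool_rot: [[0.992, -0.125, -0.001], [-0.125, -0.992, 0.0], [-0.001, -0.0, -1.0]]
wrist_force: [-4.5, -0.0, 6.7]
finger_gap: 12.4
gripper_force: 62.0
```

Call:
{"method": "carry_out", "body": {
  "motion": [
    [1,0.15,0,0,0,0,0],
    [1,0.3,0,0,0,0,0],
    [1,0.4,0,0,0,0,0],
    [1,0.4,0,0,0,0,0]
  ]
}}

```text
clock: 9.28
ee_pos: [512.0, 5.1, 255.3]
tool_rot: [[0.992, -0.125, -0.003], [-0.125, -0.992, 0.0], [-0.003, -0.0, -1.0]]
wrist_force: [-6.9, 1.3, 7.8]
finger_gap: 12.6
gripper_force: 62.2
```

```bash
python3 - <<'E'
from h import *
o=bot.get_obs();print(o['clock'],o['ee_pos'],o['wrist_force'],o['ft_torque'])
w=imaging.grab_frame('wrist');sc=imaging.grab_frame('scene');sd=imaging.grab_frame('side')
for n,f in(('w6',w),('sc6',sc),('sd6',sd)):cv2.imwrite(f'pics/{n}.png',f[:,:,::-1])
im=np.zeros((600,800,3),np.uint8);im[:600,:400]=cv2.resize(w[90:330,240:400],(400,600),interpolation=3)
im[:300,400:800]=cv2.resize(sd[135:180,280:340],(400,300),interpolation=3)
im[300:600,400:800]=cv2.resize(sc[160:205,360:420],(400,300),interpolation=3)
cv2.imwrite('pics/m6.png',im[:,:,::-1])
E
```

```text
9.2833 [512.03779849   5.05987565 255.31807304] [-6.85028096  1.31818788  7.77237712] [ 0.11259666  0.95544149 -0.02900899]
```

View pics/m6.png

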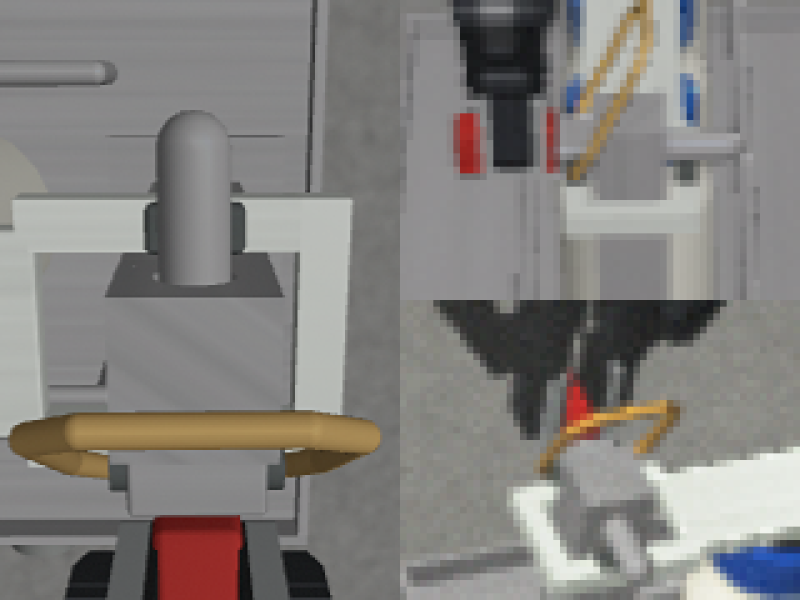

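Shoulder appears at the post front; the force is now rising at the tray's stiffness. Pushing a little more to confirm.

Call:
{"method": "carry_out", "body": {
  "motion": [
    [1,0.1,0,0,0,0,0],
    [1,0.2,0,0,0,0,0],
    [1,0.3,0,0,0,0,0],
    [1,0.4,0,0,0,0,0],
    [1,0.4,0,0,0,0,0]
  ]
}}

```text
clock: 9.85
ee_pos: [515.2, 4.6, 255.3]
tool_rot: [[0.992, -0.125, -0.005], [-0.125, -0.992, 0.001], [-0.005, 0.0, -1.0]]
wrist_force: [-7.9, 1.1, 9.3]
finger_gap: 12.6
gripper_force: 62.3
```

Call:
{"method": "carry_out", "body": {
  "motion": [
    [1,0.1,0,0,0,0,0],
    [1,0.2,0,0,0,0,0],
    [1,0.3,0,0,0,0,0],
    [1,0.4,0,0,0,0,0],
    [1,0.4,0,0,0,0,0]
  ]
}}

```text
clock: 10.27
ee_pos: [518.4, 4.3, 255.2]
tool_rot: [[0.992, -0.125, -0.007], [-0.125, -0.992, 0.001], [-0.007, 0.0, -1.0]]
wrist_force: [-9.3, 0.8, 10.8]
finger_gap: 12.3
gripper_force: 62.5
```

```bash
python3 - <<'E'
from h import *
o=bot.get_obs();print(o['clock'],o['ee_pos'],o['wrist_force'],o['ft_torque'])
w=imaging.grab_frame('wrist');cv2.imwrite('pics/w7.png',w[:,:,::-1])
a=cv2.cvtColor(cv2.imread('pics/w6.png'),6).astype(np.float32);b=cv2.cvtColor(cv2.imread('pics/w7.png'),6).astype(np.float32)
for nm,(y0,y1,x0,x1) in {'post rear/top':(185,235,270,360),'nose':(125,185,295,340),'block':(275,300,285,355),'bar corner':(160,235,355,385)}.items():
    t=a[y0:y1,x0:x1];r=cv2.matchTemplate(b[y0-20:y1+20,x0-20:x1+20],t,cv2.TM_CCOEFF_NORMED);_,v,_,l=cv2.minMaxLoc(r);print(nm,v,l[0]-20,l[1]-20)
E
```

```text
10.2667 [518.37741922   4.25317063 255.18838426] [-9.32445279  0.76269301 10.83951681] [ 0.14990717  1.47442289 -0.04621789]
post rear/top 0.9866693019866943 0 0
nose 0.9776825904846191 0 0
block 0.973482608795166 0 0
bar corner 0.9963515400886536 0 0
```

No relative motion over the last 8 mm of tray travel, and the nose protrudes about 24.2 mm past the post (24.5 when home), so the shoulder is home. Easing the tray back before release.

Call:
{"method": "carry_out", "body": {
  "motion": [
    [1,-0.25,0,0,0,0,0],
    [1,-0.5,0,0,0,0,0],
    [1,-0.75,0,0,0,0,0],
    [1,-1.0,0,0,0,0,0],
    [1,-1.2,0,0,0,0,0],
    [1,-1.2,0,0,0,0,0]
  ]
}}

```text
clock: 10.82
ee_pos: [508.0, 5.6, 255.3]
tool_rot: [[0.992, -0.125, -0.002], [-0.125, -0.992, 0.0], [-0.002, -0.0, -1.0]]
wrist_force: [-5.2, 0.7, 6.4]
finger_gap: 12.2
gripper_force: 61.9
```

Call:
{"method": "carry_out", "body": {
  "motion": [
    [1,-0.25,0,0,0,0,0],
    [1,-0.5,0,0,0,0,0],
    [1,-0.75,0,0,0,0,0],
    [1,-0.9,0,0,0,0,0],
    [1,-0.9,0,0,0,0,0]
  ]
}}

```text
clock: 11.23
ee_pos: [500.6, 6.5, 255.5]
tool_rot: [[0.992, -0.125, 0.002], [-0.125, -0.992, -0.0], [0.002, -0.0, -1.0]]
wrist_force: [0.1, -0.3, 5.1]
finger_gap: 12.3
gripper_force: 61.8
```

```bash
python3 - <<'E'
from h import *
o=bot.get_obs();print(o['clock'],o['ee_pos'],o['wrist_force'],o['ft_torque'])
w=imaging.grab_frame('wrist');cv2.imwrite('pics/w8.png',w[:,:,::-1])
a=cv2.cvtColor(cv2.imread('pics/w6.png'),6).astype(np.float32);b=cv2.cvtColor(cv2.imread('pics/w8.png'),6).astype(np.float32)
for nm,(y0,y1,x0,x1) in {'post rear/top':(185,235,270,360),'nose':(125,185,295,340),'block':(275,300,285,355),'bar corner':(160,235,355,385)}.items():
    t=a[y0:y1,x0:x1];r=cv2.matchTemplate(b[y0-20:y1+20,x0-20:x1+20],t,cv2.TM_CCOEFF_NORMED);_,v,_,l=cv2.minMaxLoc(r);print(nm,v,l[0]-20,l[1]-20)
E
```

```text
11.2333 [500.64552874   6.47828206 255.49944821] [ 0.12806716 -0.32433065  5.07917183] [-0.01615732 -0.04638452  0.01901627]
post rear/top 0.9739258885383606 0 0
nose 0.9801201224327087 0 0
block 0.9772483706474304 0 0
bar corner 0.9964172840118408 0 0
```

Call:
{"method": "carry_out", "body": {
  "motion": [
    [0.5,0,0,0,0,0,0],
    [0.2,0,0,0,0,0,0],
    [0.2,0,0,0,0,0,0],
    [0.2,0,0,0,0,0,0],
    [0.2,0,0,-1.5,0,0,0],
    [0.2,0,0,-4,0,0,0],
    [0.2,0,0,-7,0,0,0],
    [0.65,0,0,-7,0,0,0],
    [0.65,0,0,-7,0,0,0],
    [0.65,0,0,-7,0,0,0]
  ]
}}

```text
clock: 12.12
ee_pos: [499.6, 6.5, 324.4]
tool_rot: [[0.992, -0.125, -0.001], [-0.125, -0.992, 0.0], [-0.001, 0.0, -1.0]]
wrist_force: [-0.9, 0.2, 0.1]
finger_gap: 15.0
gripper_force: 0.0
```

```bash
python3 - <<'E'
from h import *
o=bot.get_obs();print(o['clock'],o['ee_pos'],o['wrist_force'],o['tool_rot'],o['finger_gap'])
w=imaging.grab_frame('wrist');sc=imaging.grab_frame('scene');sd=imaging.grab_frame('side')
for n,f in(('w9',w),('sc9',sc),('sd9',sd)):cv2.imwrite(f'pics/{n}.png',f[:,:,::-1])
np.savez('o9.npz',p=o['ee_pos'],R=o['tool_rot'])
im=np.zeros((600,800,3),np.uint8);im[:600,:400]=cv2.resize(w[90:390,220:420],(400,600),interpolation=3)
im[:300,400:800]=cv2.resize(sd[125:170,280:340],(400,300),interpolation=3)
im[300:600,400:800]=cv2.resize(sc[150:195,360:420],(400,300),interpolation=3)
cv2.imwrite('pics/m9.png',im[:,:,::-1])
E
```

```text
12.1167 [499.64362752   6.54743108 324.39284834] [-0.87297951  0.19735672  0.12981914] [[ 9.92113206e-01 -1.25341341e-01 -9.66954050e-04]
 [-1.25341363e-01 -9.92113674e-01  3.72502805e-05]
 [-9.63997335e-04  8.42428437e-05 -9.99999532e-01]] 14.99846494032826
```

View pics/m9.png

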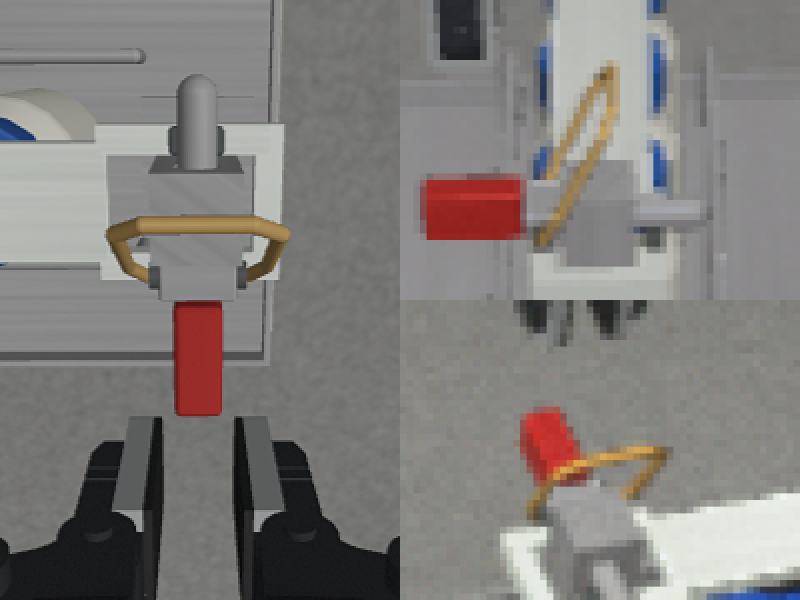

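The pin is home and upright, and the ring leans forward at about 63°, symmetric about the shank. Next I flip the ring by pushing it forward over the post.

Call:
{"method": "carry_out", "body": {
  "motion": [
    [0.65,0,0,2.0,0,0,0],
    [0.65,1.2,0,2.7,0,0,0],
    [0.65,2.4,0,2.7,0,0,0],
    [0.65,3.2,0,2.7,0,0,0],
    [0.65,3.9,0,2.7,0,0,0],
    [0.65,4.6,0,2.7,0,0,0],
    [0.65,5.3,0,2.7,0,0,0],
    [0.65,6.0,0,2.7,0,0,0],
    [0.65,6.6,0,2.7,0,0,0],
    [0.65,6.6,0,2.7,0,0,0]
  ]
}}

```text
clock: 13.1
ee_pos: [567.1, -2.0, 298.6]
tool_rot: [[0.992, -0.126, 0.002], [-0.126, -0.992, -0.0], [0.002, -0.0, -1.0]]
wrist_force: [-0.3, 0.1, 0.7]
finger_gap: 14.9
gripper_force: 0.0
```

```bash
cat > ring.py <<'E'
from h import *
o=bot.get_obs();print(o['clock'],o['ee_pos'],o['wrist_force'],o['finger_gap'])
z=np.load('o9.npz')
# predicted ring end in side/scene for angles, and brass pixels
H=z['p']+z['R']@np.array([20.8,0,86.9])
for n in('side','scene'):
    f=imaging.grab_frame(n);c=cam(n);h=cv2.cvtColor(f,cv2.COLOR_RGB2HSV)
    m=cv2.inRange(h,(12,90,70),(28,255,255));u,v=proj(c,H).astype(int)
    m[:max(v-45,0)]=0;m[v+45:]=0;m[:,:u-45]=0;m[:,u+45:]=0
    ys,xs=np.nonzero(m);cv2.imwrite(f'pics/{n}_ring_{o["clock"]:.2f}.png',f[:,:,::-1])
    if len(xs):print(n,'n',len(xs),'u',xs.min(),xs.max(),'v',ys.min(),ys.max())
    for a in(63,45,20,0,-9):
        t=np.radians(a);P=[H+z['R']@np.array([55*np.cos(t),b,-55*np.sin(t)]) for b in(-12,12)]
        print('  ',a,[proj(c,p).round(1).tolist() for p in P])
E
python3 ring.py
```

```text
13.1 [567.11785356  -2.01168629 298.56874805] [-0.34454893  0.14102076  0.67267817] 14.917270626948776
side n 59 u 300 318 v 140 161
   63 [[310.4, 135.8], [310.4, 141.7]]
   45 [[316.8, 139.6], [316.9, 145.6]]
   20 [[322.7, 147.3], [322.9, 153.2]]
   0 [[324.3, 154.3], [324.5, 160.3]]
   -9 [[324.0, 157.5], [324.2, 163.6]]
scene n 22 u 379 397 v 179 183
   63 [[396.6, 172.3], [386.5, 174.1]]
   45 [[398.2, 179.8], [388.1, 181.7]]
   20 [[399.0, 190.1], [388.9, 192.0]]
   0 [[398.3, 196.9], [388.4, 198.8]]
   -9 [[397.7, 199.3], [387.8, 201.2]]
```

Call:
{"method": "carry_out", "body": {
  "motion": [
    [0.65,0.7,0,0,0,0,0],
    [0.65,1.0,0,0.5,0,0,0],
    [0.65,1.2,0,1.0,0,0,0],
    [0.65,1.3,0,1.5,0,0,0],
    [0.65,1.3,0,2.0,0,0,0],
    [0.65,1.3,0,2.5,0,0,0],
    [0.65,1.3,0,2.9,0,0,0],
    [0.65,1.3,0,3.2,0,0,0],
    [0.65,1.3,0,3.2,0,0,0]
  ]
}}

```text
clock: 13.95
ee_pos: [577.8, -3.3, 265.0]
tool_rot: [[0.992, -0.125, -0.002], [-0.125, -0.992, 0.0], [-0.002, 0.0, -1.0]]
wrist_force: [0.2, -0.3, -0.1]
finger_gap: 15.2
gripper_force: 0.0
```

```bash
python3 ring.py
```

```text
13.95 [577.7832617   -3.30266062 264.97115967] [ 0.17677527 -0.30736967 -0.120628  ] 15.168740896923198
side n 64 u 300 318 v 139 161
   63 [[310.4, 135.8], [310.4, 141.7]]
   45 [[316.8, 139.6], [316.9, 145.6]]
   20 [[322.7, 147.3], [322.9, 153.2]]
   0 [[324.3, 154.3], [324.5, 160.3]]
   -9 [[324.0, 157.5], [324.2, 163.6]]
scene n 5 u 398 400 v 179 180
   63 [[396.6, 172.3], [386.5, 174.1]]
   45 [[398.2, 179.8], [388.1, 181.7]]
   20 [[399.0, 190.1], [388.9, 192.0]]
   0 [[398.3, 196.9], [388.4, 198.8]]
   -9 [[397.7, 199.3], [387.8, 201.2]]
```

The fingers passed in front of the ring, which is still at about 43°. I'll rise, step back, and come down on the wire.

Call:
{"method": "carry_out", "body": {
  "motion": [
    [0.65,0,0,-3,0,0,0],
    [0.65,0,0,-3.8,0,0,0],
    [0.65,-0.7,0,-3.8,0,0,0],
    [0.65,-1.3,0,-3.8,0,0,0],
    [0.65,-1.3,0,-3.3,0,0,0],
    [0.65,-1.3,0,-2.8,0,0,0],
    [0.65,-1.2,0,-2.3,0,0,0],
    [0.65,-1.1,0,-1.8,0,0,0],
    [0.65,-1.0,0,-1.5,0,0,0],
    [0.65,-1.0,0,-1.5,0,0,0]
  ]
}}

```text
clock: 14.88
ee_pos: [567.7, -2.1, 279.1]
tool_rot: [[0.992, -0.125, -0.003], [-0.125, -0.992, 0.0], [-0.003, 0.0, -1.0]]
wrist_force: [-0.5, -0.1, -0.5]
finger_gap: 14.8
gripper_force: 0.0
```

```bash
python3 ring.py
```

```text
14.8833 [567.74427791  -2.10733256 279.1312014 ] [-0.5045282  -0.0525761  -0.46875747] 14.83375402391962
side n 48 u 300 324 v 147 161
   63 [[310.4, 135.8], [310.4, 141.7]]
   45 [[316.8, 139.6], [316.9, 145.6]]
   20 [[322.7, 147.3], [322.9, 153.2]]
   0 [[324.3, 154.3], [324.5, 160.3]]
   -9 [[324.0, 157.5], [324.2, 163.6]]
scene n 42 u 379 398 v 181 192
   63 [[396.6, 172.3], [386.5, 174.1]]
   45 [[398.2, 179.8], [388.1, 181.7]]
   20 [[399.0, 190.1], [388.9, 192.0]]
   0 [[398.3, 196.9], [388.4, 198.8]]
   -9 [[397.7, 199.3], [387.8, 201.2]]
```

Call:
{"method": "carry_out", "body": {
  "motion": [
    [0.65,0.2,0,0.4,0,0,0],
    [0.65,0.4,0,0.7,0,0,0],
    [0.65,0.6,0,1.0,0,0,0],
    [0.65,0.8,0,1.3,0,0,0],
    [0.65,0.8,0,1.3,0,0,0]
  ]
}}

```text
clock: 15.4
ee_pos: [576.5, -3.2, 267.2]
tool_rot: [[0.992, -0.125, -0.001], [-0.125, -0.992, 0.0], [-0.001, 0.0, -1.0]]
wrist_force: [0.5, 0.2, -0.8]
finger_gap: 14.7
gripper_force: 0.0
```

Call:
{"method": "carry_out", "body": {
  "motion": [
    [0.65,0,0,0.2,0,0,0],
    [0.65,0,0,0.4,0,0,0],
    [0.65,0,0,0.6,0,0,0],
    [0.65,0,0,0.6,0,0,0]
  ]
}}

```text
clock: 15.73
ee_pos: [577.3, -3.2, 263.2]
tool_rot: [[0.992, -0.125, 0.003], [-0.125, -0.992, -0.0], [0.003, -0.0, -1.0]]
wrist_force: [0.2, -0.0, 4.7]
finger_gap: 15.0
gripper_force: 2.2
```

```bash
python3 ring.py
```

```text
15.7333 [577.34699503  -3.23620373 263.24504171] [ 0.15549093 -0.02401729  4.70890781] 14.973488862431735
side n 49 u 300 325 v 150 161
   63 [[310.4, 135.8], [310.4, 141.7]]
   45 [[316.8, 139.6], [316.9, 145.6]]
   20 [[322.7, 147.3], [322.9, 153.2]]
   0 [[324.3, 154.3], [324.5, 160.3]]
   -9 [[324.0, 157.5], [324.2, 163.6]]
scene n 43 u 380 398 v 184 197
   63 [[396.6, 172.3], [386.5, 174.1]]
   45 [[398.2, 179.8], [388.1, 181.7]]
   20 [[399.0, 190.1], [388.9, 192.0]]
   0 [[398.3, 196.9], [388.4, 198.8]]
   -9 [[397.7, 199.3], [387.8, 201.2]]
```

The ring is now on the nose at 4.7 N. Pressing gently.

Call:
{"method": "carry_out", "body": {
  "motion": [
    [0.65,0,0,0.1,0,0,0],
    [0.65,0,0,0.2,0,0,0],
    [0.65,0,0,0.3,0,0,0],
    [0.65,0,0,0.3,0,0,0]
  ]
}}

```text
clock: 16.17
ee_pos: [577.8, -3.3, 261.2]
tool_rot: [[0.992, -0.125, 0.004], [-0.125, -0.992, -0.0], [0.004, -0.0, -1.0]]
wrist_force: [0.3, -0.8, 8.7]
finger_gap: 14.8
gripper_force: 4.1
```

Call:
{"method": "carry_out", "body": {
  "motion": [
    [0.65,0,0,0.1,0,0,0],
    [0.65,0,0,0.2,0,0,0],
    [0.65,0,0,0.3,0,0,0],
    [0.65,0,0,0.3,0,0,0]
  ]
}}

```text
clock: 16.5
ee_pos: [577.9, -3.1, 258.1]
tool_rot: [[0.992, -0.125, 0.004], [-0.125, -0.992, 0.0], [0.004, -0.001, -1.0]]
wrist_force: [-0.2, 0.7, 7.4]
finger_gap: 14.8
gripper_force: 3.8
```

Call:
{"method": "carry_out", "body": {
  "motion": [
    [0.65,0,0,0.1,0,0,0],
    [0.65,0,0,0.2,0,0,0],
    [0.65,0,0,0.3,0,0,0],
    [0.65,0,0,0.3,0,0,0]
  ]
}}

```text
clock: 16.83
ee_pos: [575.7, -3.0, 252.0]
tool_rot: [[0.992, -0.125, -0.002], [-0.125, -0.992, 0.0], [-0.002, 0.0, -1.0]]
wrist_force: [-0.7, -0.5, 1.0]
finger_gap: 15.1
gripper_force: 0.3
```

Call:
{"method": "carry_out", "body": {
  "motion": [
    [0.65,0,0,0.1,0,0,0],
    [0.65,0,0,0.2,0,0,0],
    [0.65,0,0,0.3,0,0,0],
    [0.65,0,0,0.3,0,0,0]
  ]
}}

```text
clock: 17.17
ee_pos: [576.1, -3.1, 249.5]
tool_rot: [[0.992, -0.125, -0.001], [-0.125, -0.992, 0.0], [-0.001, -0.0, -1.0]]
wrist_force: [-0.3, 0.2, 0.3]
finger_gap: 15.0
gripper_force: 0.2
```

```bash
python3 ring.py
```

```text
17.1667 [576.07102957  -3.06856663 249.45153544] [-0.32292479  0.18528602  0.29005616] 15.048597277773855
side n 43 u 300 324 v 160 165
   63 [[310.4, 135.8], [310.4, 141.7]]
   45 [[316.8, 139.6], [316.9, 145.6]]
   20 [[322.7, 147.3], [322.9, 153.2]]
   0 [[324.3, 154.3], [324.5, 160.3]]
   -9 [[324.0, 157.5], [324.2, 163.6]]
scene n 34 u 382 420 v 136 201
   63 [[396.6, 172.3], [386.5, 174.1]]
   45 [[398.2, 179.8], [388.1, 181.7]]
   20 [[399.0, 190.1], [388.9, 192.0]]
   0 [[398.3, 196.9], [388.4, 198.8]]
   -9 [[397.7, 199.3], [387.8, 201.2]]
```

It snapped: the force dropped and the ring reads about -9°. Withdrawing.

Call:
{"method": "carry_out", "body": {
  "motion": [
    [0.65,0,0,-1,0,0,0],
    [0.65,0,0,-3,0,0,0],
    [0.65,0,0,-6,0,0,0],
    [0.65,0,0,-9,0,0,0],
    [0.65,-4,0,-11,0,0,0],
    [0.65,-8,0,-12,0,0,0],
    [0.65,-10,0,-12,0,0,0],
    [0.65,-10,0,-12,0,0,0],
    [0.65,-10,0,-12,0,0,0]
  ]
}}

```text
clock: 18.02
ee_pos: [476.9, 9.5, 371.5]
tool_rot: [[0.992, -0.125, 0.003], [-0.125, -0.992, -0.0], [0.003, -0.0, -1.0]]
wrist_force: [-0.6, 0.2, -0.4]
finger_gap: 15.0
gripper_force: 0.0
```

```bash
python3 ring.py; python3 - <<'E'
from h import *
o=bot.get_obs();W=cam('wrist',o);w=imaging.grab_frame('wrist')
z=np.load('o9.npz');h=cv2.cvtColor(w,cv2.COLOR_RGB2HSV)
m=cv2.inRange(h,(12,90,70),(28,255,255));ys,xs=np.nonzero(m);print('wrist brass',len(xs),xs.min(),xs.max(),ys.min(),ys.max())
m=cv2.inRange(h,(0,170,100),(6,255,255));m=cv2.morphologyEx(m,2,np.ones((5,5)));ys,xs=np.nonzero(m);print('red',xs.min(),xs.max(),ys.min(),ys.max())
H=z['p']+z['R']@np.array([26.8,0,86.9])
for x,dz,n in((-46,-12,'grip back'),(-12,-12,'grip front'),(49.5,0,'nose'),(48.5,8.5,'ring -9 end'),(49,0,'ring 0 end')):print(n,proj(W,H+z['R']@np.array([x,0,dz])))
E
```

```text
18.0167 [476.85551288   9.4764676  371.53856176] [-0.57313101  0.21671748 -0.42345614] 14.98291423942299
side n 52 u 300 325 v 158 165
   63 [[310.4, 135.8], [310.4, 141.7]]
   45 [[316.8, 139.6], [316.9, 145.6]]
   20 [[322.7, 147.3], [322.9, 153.2]]
   0 [[324.3, 154.3], [324.5, 160.3]]
   -9 [[324.0, 157.5], [324.2, 163.6]]
scene n 81 u 379 400 v 182 202
   63 [[396.6, 172.3], [386.5, 174.1]]
   45 [[398.2, 179.8], [388.1, 181.7]]
   20 [[399.0, 190.1], [388.9, 192.0]]
   0 [[398.3, 196.9], [388.4, 198.8]]
   -9 [[397.7, 199.3], [387.8, 201.2]]
wrist brass 1091 287 348 91 181
red 309 328 190 238
grip back [318.90606658 240.98377841]
grip front [318.94982121 191.28895696]
nose [319.0341708   91.10739492]
ring -9 end [319.02935183  93.73335458]
ring 0 end [319.03342323  91.95931445]
```

```bash
python3 -c "
from cell import bot
print(bot.finish_job())"
```

```text
the job is handed in; nothing more can be done
None
```

I pushed the red-gripped pin home through the post and snapped its ring over the nose to about -9°. I withdrew the gripper clear and handed the job in at about 18 s; the hand-in gave no verdict.

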